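# Tip the paperback into its bay for reading

## Task

A thick paperback stands on its long edge at the near side of the grey mat, in front of the place where the two bays meet. Without gripping or lifting it, gently push it by its end so that it slides sideways, still standing, until it stands squarely in front of the orange-outlined bay; then push high on its cover so that it topples away from the robot and lies flat, wholly inside the orange outline. Leave the notebook, the tin and the eraser where they are.

Things in the scene. Friction and masses are not known exactly. Their poses are not given: they have to be found in the camera images.
- mat: Grey felt mat fixed on the desk, 280 (x) x 620 (y) x 3 mm thick, top at z = 0.003 m. Origin: centre of its underside. Its x axis points away from the robot, its y axis to the left; it may be turned by up to 14 degrees. Both bays lie side by side on it.
- orange_bay: The target: flat orange outline (6 mm wide painted line, no raised edge) on the mat, outer size 200 (its x, away from the robot) x 290 mm (its y). Origin: centre of the rectangle, on the mat. Axes parallel to the mat's. It is the left or the right one of the two bays.
- blue_bay: The same outline in blue beside the orange one, centres 300 mm apart along the mat's y. A notebook and a tin lie in it. Same frame convention. Not a target.
- paperback: White paperback with a pink spine, 26 x 142 x 235 mm, 0.4 to 0.8 kg, loose; friction on the mat about 0.5 to 0.7. It starts standing on a long edge, 142 mm tall, its 235 mm along the mat's y (within 3 degrees). Origin: centre of one 26 x 142 mm end. Own x: across the thickness; own y: along the 142 mm, up while it stands; own z: along the 235 mm, from the origin into the book (towards the mat's -y).
- book_center (a point): Centre of the paperback, 117.5 mm along its own z from its origin; 73 mm above the desk while it stands, 15 mm when it lies flat on the mat. At the start it is about 85 mm nearer the robot than the centre line of the bays (about over their near lines); toppled away from the robot from there, the book lands about centred in the depth of the bay.
- book_corner0 (a point): Corner of the paperback in its mid-plane, at own y = -71 mm, own z = 0 mm.
- book_corner1 (a point): Corner of the paperback in its mid-plane, at own y = 71 mm, own z = 0 mm.
- book_corner2 (a point): Corner of the paperback in its mid-plane, at own y = -71 mm, own z = 235 mm.
- book_corner3 (a point): Corner of the paperback in its mid-plane, at own y = 71 mm, own z = 235 mm.
- notebook: Small red notebook, 125 x 88 x 12 mm, loose, lying in the blue bay. Origin: centre of its underside. Bystander.
- tin: Round tin with green lid, 61 mm across, 20 mm high, loose, in the blue bay. Origin: centre of its underside. Bystander.
- eraser: Blue and white eraser, 23 x 58 x 12 mm, loose, on the mat's far margin behind the bays. Origin: centre of its underside. Bystander.

How it is judged:
On the way:
1. the paperback, still standing upright, has been slid until its middle is in front of the middle of the orange bay, within 30 mm sideways (y of book_center in the frame of orange_bay between -0.03 and 0.03 m and angle between paperback's own y axis and vertical below 0.15 rad and height (world z) of book_center above 0.065 m), for 0.2 s.
At the end, for the whole second after the job is handed in: The paperback lies flat on the mat (within about 5 degrees, centre lower than 24 mm above the desk), at rest, all four corners inside the outer edge of the orange outline (3 mm grace) (angle between paperback's own y axis and vertical between 1.49 and 1.65 rad and height (world z) of book_center below 0.024 m and x of book_corner0 in the frame of orange_bay between -0.103 and 0.103 m and y of book_corner0 in the frame of orange_bay between -0.148 and 0.148 m and x of book_corner1 in the frame of orange_bay between -0.103 and 0.103 m and y of book_corner1 in the frame of orange_bay between -0.148 and 0.148 m and x of book_corner2 in the frame of orange_bay between -0.103 and 0.103 m and y of book_corner2 in the frame of orange_bay between -0.148 and 0.148 m and x of book_corner3 in the frame of orange_bay between -0.103 and 0.103 m and y of book_corner3 in the frame of orange_bay between -0.148 and 0.148 m and linear speed of paperback below 0.02 m/s and angular speed of paperback below 0.1 rad/s); the robot touches nothing.
It fails at once if the paperback is lifted (its centre more than about 16 mm above its standing height) (height (world z) of book_center above 0.09 m).
It fails at once if the paperback is gripped or pushed hard (more than 15 N from the fingers) (contact force between the fingers and paperback above 15 N).
It fails at once if the red notebook is moved by more than 15 mm (distance of notebook from where it was at the start of the episode above 0.015 m).
It fails at once if the green-lidded tin is moved by more than 15 mm (distance of tin from where it was at the start of the episode above 0.015 m).
It fails at once if the blue eraser is moved by more than 15 mm (distance of eraser from where it was at the start of the episode above 0.015 m).
It also fails if it takes over 48 s, if anything falls off the work surface, if the arm or the gripper's body presses on something with over 40 N, if the wrist force passes 120 N, or if a joint passes its speed limit or range.

## Robot

A 6-joint arm with a two-finger parallel gripper is mounted at the origin on a cart in front of the work surface, level with it; the furniture and walls round the work are solid. World frame = base frame: x ahead of the robot, y to its left, z up, the work surface at z = 0. Lengths are in m, angles in rad, forces in N, time in s.
With the tool pointing down it reaches from about 0.35 to 0.775 m from the base axis. Payload 5.5 kg.
Tool frame: the origin (TCP) lies between the finger pads; the fingertips stand 8 mm ahead of it and the grasp point (between the pads) lies 11 mm behind it; z points along the fingers, y is the line along which they close (so a half turn about z gives the same grasp; the last joint's range is limited). The gripper opens to 85 mm and grips with 20 to 120 N. Pads are 22 mm wide; open, the fingers measure 114 mm over their backs; the gripper's body (76 mm by 85 mm) begins 54 mm behind the grasp point. The pads swing forward as they close: fully open they stand 13 mm farther back than shut.
Start: joints at [-0.14, 0.313, 0.046, 1.304, 0, 1.431], TCP at [0.575, -0, 0.239] pointing down, gripper open.
Joint ranges: [-2.76, 2.76], [-0.86, 1.69], [-1.03, 1.26], [-2.2, 2.34], [-1.47, 1.5], [-3.14, 3.14]. Speed limits (rad/s): [2.57, 2.57, 3.14, 3.14, 3.14, 3.14].

## Interface

Orientations are given as a unit quaternion [w, x, y, z].
In Python, from workcell import status, vision, job gives the robot as it stands. The module is installed in compiled form; this text tells all that it offers.
- The arm moves only by the tool apply_moves, never from a script. Its argument "moves" is one flat list of numbers, 6 for each row, row after row: the shift along the world's x, y, z in units of 25 mm (1.0 is 25 mm), then the turn, a rotation vector about the world's x, y, z in rad. In form: [x, y, z, rx, ry, rz, x, y, z, rx, ry, rz, ...]. A call has 1 to 20 rows; each row is the pose to reach, as a shift and turn from the pose commanded when the call began; what a row does not reach only later rows make up. A row lasts 1/12 s, in which the tool goes at most 41.7 mm and 7.16 degrees, less where a joint would pass 70% of its speed; a pose out of reach is approached as far as the arm can. A call with a gripper value outside its range is refused whole. "claw" is the opening in per cent of the stroke, from 0 (shut) to 100 (fully open), set as the call begins (left out, the last holds). The fingers move at their own pace and stop on an object; "newtons" is the grip in N (left out, the last holds). Time passes only in rows, so rows that repeat a pose let the fingers close. It gives the time, the measured TCP pose, the force, the opening and the grip force at its end, in the units of the state.
- status.get_state(): the state, without advancing time (a new reading comes with each control period).
- vision.read_camera(name): name is "scene" or "side" or "wrist"; returns a dict with "image" (400x640x3 uint8, blue, green, red), "camera_matrix" (3x3 intrinsics, pixels), "camera_from_world" (4x4, takes a point from world to camera coordinates). Camera axes: x right, y down, z forward; pixel columns grow to the right and rows downward; lengths in m; the calibration is good to about 2 mm. A picture is of the moment at which its call begins. There is no depth.
- job.hand_in(): hands the job in; it is judged then, once.
The state is a dict: "clock": time; "joint_pos": joint angles; "qvel": joint speeds; "tau": joint torques, N m; "tcp_pos": TCP position; "orientation": TCP orientation; "wrist_force": force on the tool from outside, world axes, zero at the start; "ft_torque": the same for the moment, N m; "finger_gap": finger opening in m; "grip_force": force on a finger pad.
Only numpy, scipy, OpenCV 4.12 (cv2) and the standard library are available. Lean on these libraries where they do the work, as an engineer would, in place of code of your own. Each camera call takes 0.05 s, during which the arm holds its last target. There are 200 camera calls.

## Working session

There is one attempt and no reset: what is moved stays moved. The work goes in short steps, Python scripts to look and compute and a tool call to move; the robot and the scene stay as the last step left them, time stands still between calls to the robot, and variables do not carry over. Pictures are saved under pics/ and viewed, at most 10 in all, crops included, and the job is handed in when it is done.

Besides the shell and the picture viewer there is one more tool, called after "Call:" as a command line: name --argument value ..., lists and objects as JSON in quotes. apply_moves: Moves the arm, as the interface text tells. Its arguments: {"type":"object","properties":{"moves":{"type":"array","items":{"type":"number"}},"claw":{"type":"number"},"newtons":{"type":"number"}},"required":["moves"]}

```bash
mkdir -p pics
python3 - <<'E'
from workcell import status, vision
import cv2,numpy as np,pickle
s=status.get_state();print({k:np.round(v,3).tolist() for k,v in s.items()})
d={n:vision.read_camera(n) for n in("scene","side")}
pickle.dump(d,open("d0.pkl","wb"))
cv2.imwrite("pics/scene0.png",d["scene"]["image"]);cv2.imwrite("pics/side0.png",d["side"]["image"])
for n in d:print(np.round(np.linalg.inv(d[n]["camera_from_world"]),3))
E
```

```text
{'clock': 0.0, 'joint_pos': [-0.14, 0.314, 0.045, 1.304, -0.0, 1.431], 'qvel': [-0.001, -0.0, -0.0, 0.001, -0.001, -0.002], 'tau': [-0.003, -48.063, 29.853, 0.02, -0.0, -0.0], 'tcp_pos': [0.575, 0.0, 0.238], 'orientation': [-0.001, 0.707, 0.707, -0.001], 'wrist_force': [0.041, -0.928, 0.344], 'ft_torque': [-0.05, -0.044, 0.015], 'grip_force': 0.0, 'finger_gap': 0.086}
[[-0.908 -0.272  0.317  0.313]
 [-0.418  0.577 -0.702  0.646]
 [ 0.008 -0.77  -0.638  0.651]
 [ 0.     0.     0.     1.   ]]
[[-0.839 -0.346  0.421  0.142]
 [-0.545  0.525 -0.654  0.725]
 [ 0.005 -0.778 -0.629  0.765]
 [ 0.     0.     0.     1.   ]]
```

View pics/scene0.png

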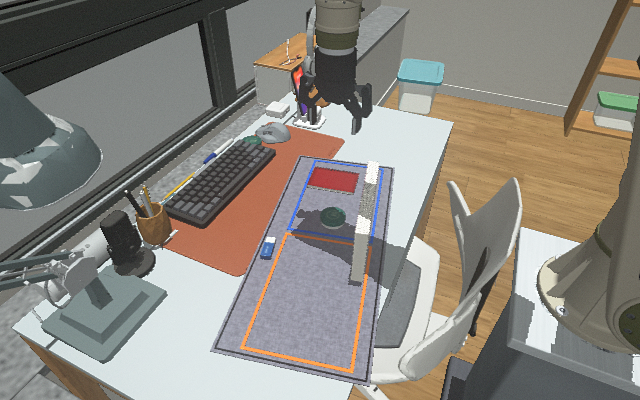

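View pics/side0.png

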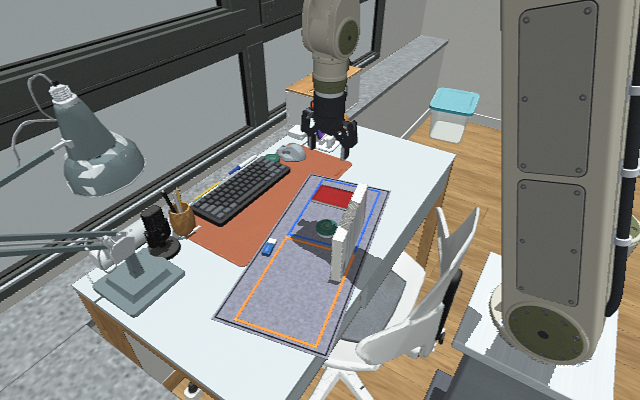

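The scene view shows the orange bay on the left (+y), with corners near (287,231), (241,349) and (355,372). The blue bay is behind it. The book stands on the near line, with its top running from (372,163) to (357,235) and its +y end foot near (357,283). I'll measure these next.

```bash
cat > h.py <<'E'
import cv2,numpy as np
def cast(v,px,z):
    px=np.asarray(px,float).reshape(-1,2);K=v["camera_matrix"];T=np.linalg.inv(v["camera_from_world"])
    r=np.c_[px,np.ones(len(px))]@np.linalg.inv(K).T@T[:3,:3].T
    o=T[:3,3];return o+r*((z-o[2])/r[:,2])[:,None]
def pix(v,P):
    P=np.asarray(P,float).reshape(-1,3);c=P@v["camera_from_world"][:3,:3].T+v["camera_from_world"][:3,3]
    q=c@v["camera_matrix"].T;return q[:,:2]/q[:,2:]
def mask(v,lo,hi):
    return cv2.inRange(cv2.cvtColor(v["image"],cv2.COLOR_BGR2HSV),np.array(lo),np.array(hi))
def rect(v,m,z):
    ys,xs=np.nonzero(m);P=cast(v,np.c_[xs,ys],z)[:,:2]
    return cv2.minAreaRect((P*1000).astype(np.float32))
E
python3 - <<'E'
import pickle;from h import *
d=pickle.load(open("d0.pkl","rb"))
for n,v in d.items():
    roi=np.zeros((400,640),np.uint8);roi[150:385,205:400]=255
    o=mask(v,(10,170,170),(20,255,255))&roi;b=mask(v,(100,150,150),(118,255,255))&roi
    k,l,s,c=cv2.connectedComponentsWithStats(o);print(n,[t.tolist() for t in s[1:] if t[4]>20])
    for nm,m in(("o",o),("b",b)):
        k,l,s,c=cv2.connectedComponentsWithStats(cv2.dilate(m,np.ones((5,5))));big=1+np.argmax(s[1:,4])
        mm=m.copy()
        if nm=="b": mm[l!=big]=0
        r=rect(v,mm,.003);print(nm,r,np.round(cv2.boxPoints(r)).tolist())
    w=mask(v,(0,0,200),(180,40,255))&roi
    k,l,s,c=cv2.connectedComponentsWithStats(w);print([t.tolist() for t in s[1:] if t[4]>60])
    x0,y0=(320,150) if n=="scene" else (300,165)
    cv2.imwrite(f"pics/crop_{n}.png",cv2.resize(v["image"][y0:y0+150,x0:x0+100],None,fx=4,fy=4,interpolation=cv2.INTER_NEAREST))
a=[cv2.imread(f"pics/crop_{n}.png") for n in d];cv2.imwrite("pics/crops.png",np.hstack(a))
E
```

```text
scene [[242, 233, 52, 113, 248], [271, 274, 97, 99, 467], [244, 347, 26, 8, 52]]
o ((513.0797729492188, 221.96554565429688), (199.099853515625, 289.2093811035156), 12.375191688537598) [[385.0, 342.0], [447.0, 59.0], [641.0, 102.0], [579.0, 385.0]]
b ((601.2130737304688, -66.59768676757812), (150.7108154296875, 289.8353271484375), 12.20761489868164) [[497.0, 59.0], [558.0, -224.0], [706.0, -192.0], [644.0, 91.0]]
[[333, 150, 67, 96, 1836], [355, 215, 16, 19, 226], [205, 265, 148, 120, 4418], [378, 286, 11, 29, 131], [370, 348, 30, 34, 852]]
side [[236, 237, 110, 111, 501]]
o ((514.0820922851562, 220.56436157226562), (199.0982208251953, 289.107421875), 12.404878616333008) [[386.0, 340.0], [448.0, 58.0], [642.0, 101.0], [580.0, 383.0]]
b ((666.3142700195312, -69.89920043945312), (310.03570556640625, 109.1221923828125), 82.47474670410156) [[592.0, -216.0], [700.0, -231.0], [741.0, 77.0], [633.0, 91.0]]
[[223, 150, 54, 31, 183], [317, 150, 24, 8, 92], [338, 150, 62, 110, 3382], [332, 226, 16, 16, 145], [205, 249, 110, 136, 6598], [392, 256, 8, 20, 92], [345, 286, 16, 25, 97], [325, 302, 75, 68, 1245], [318, 367, 45, 18, 449]]
```

View pics/crops.png

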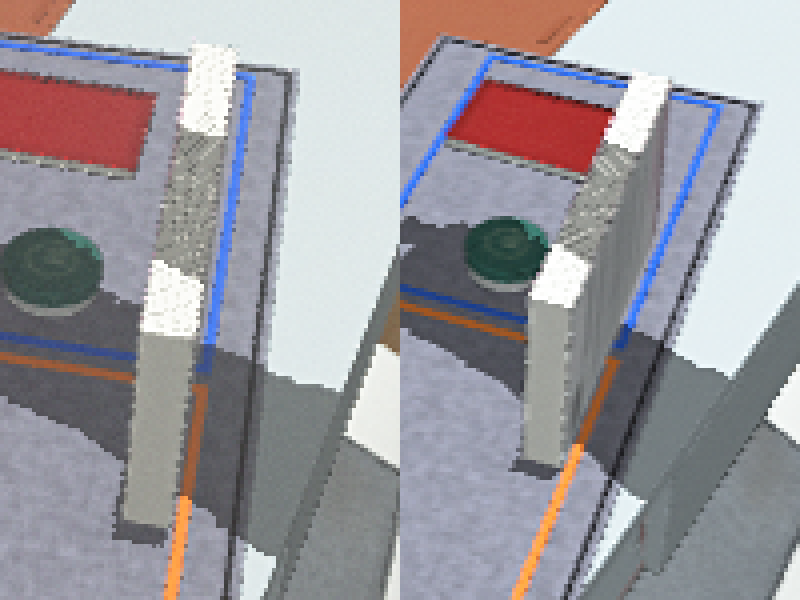

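The crops show the book's four top corners in both views and the foot of its +y end. I'll cast these to the right planes.

```bash
cat > b.py <<'E'
from h import *
C=np.array([.5136,.2213]);th=np.radians(12.4);R=np.array([[np.cos(th),-np.sin(th)],[np.sin(th),np.cos(th)]])
def bay(P):return (np.asarray(P)[:,:2]-C)@R
def world(B):return np.asarray(B)@R.T+C
E
python3 - <<'E'
import pickle;from b import *
d=pickle.load(open("d0.pkl","rb"))
f=lambda p,x0,y0,o:np.array([[x0+(x-o)/4-.5*.75,y0+y/4-.375] for x,y in p])
A=dict(scene=f([(188,45),(239,45),(192,335),(140,333)],320,150,0),side=f([(634,73),(672,77),(578,305),(529,292)],300,165,400))
B=dict(scene=f([(122,522),(173,525)],320,150,0),side=f([(525,462),(563,467)],300,165,400))
for n in A:
    t=cast(d[n],A[n],.145);print(n,np.round(t[:,:2]*1000).tolist(),np.round(bay(t)*1000).tolist(), np.round(bay(cast(d[n],B[n],.003))*1000).tolist())
    print(np.round(bay(t).mean(0)*1000,1))
# end face and far-end in world; contact points
for b in [(-.085,-.27),(-.085,-.035),(-.085,.1175),(-.085,-.1175)]: print(b,np.round(world([b])[0],3))
E
```

```text
scene [[510.0, -53.0], [484.0, -66.0], [434.0, 161.0], [456.0, 169.0]] [[-62.0, -267.0], [-90.0, -274.0], [-91.0, -42.0], [-68.0, -38.0]] [[-68.0, -42.0], [-93.0, -46.0]]
[ -77.8 -155.4]
side [[510.0, -56.0], [487.0, -66.0], [431.0, 157.0], [460.0, 163.0]] [[-63.0, -271.0], [-88.0, -275.0], [-94.0, -45.0], [-65.0, -45.0]] [[-68.0, -42.0], [-92.0, -47.0]]
[ -77.7 -159.1]
(-0.085, -0.27) [ 0.489 -0.061]
(-0.085, -0.035) [0.438 0.169]
(-0.085, 0.1175) [0.405 0.318]
(-0.085, -0.1175) [0.456 0.088]
```

Book centre is at about (-78,-157) mm in the bay frame, and the bay is yawed 12.4°. Next I shut the claw, turn the tool to the bay axis, and go beyond the book's -y end, staying high.

Call:
apply_moves --moves '[-0.9,-1.3,0,0,0,-0.45,-1.8,-2.6,0,0,0,-0.9,-2.8,-3.92,0,0,0,-1.354,-2.8,-3.92,0,0,0,-1.354,-2.8,-3.92,0,0,0,-1.354,-2.8,-3.92,0,0,0,-1.354,-2.8,-3.92,0,0,0,-1.354,-2.8,-3.92,0,0,0,-1.354,-2.8,-3.92,0,0,0,-1.354,-2.8,-3.92,0,0,0,-1.354,-2.8,-3.92,0,0,0,-1.354,-2.8,-3.92,0,0,0,-1.354,-2.8,-3.92,0,0,0,-1.354,-2.8,-3.92,0,0,0,-1.354]' --claw 0

```text
clock: 1.27
tcp_pos: [0.5049, -0.0979, 0.2391]
orientation: [-0.0, 0.994, 0.109, -0.0]
wrist_force: [-0.0, -0.7, -0.4]
finger_gap: 0.0001
grip_force: 0.0
```

Call:
apply_moves --moves '[0,0,-1,0,0,0,0,0,-2,0,0,0,0,0,-3,0,0,0,0,0,-4,0,0,0,0,0,-5,0,0,0,0,0,-5.6,0,0,0,0,0,-5.96,0,0,0,0,0,-5.96,0,0,0]'

```text
clock: 1.93
tcp_pos: [0.5078, -0.1011, 0.0913]
orientation: [0.003, 0.994, 0.108, 0.002]
wrist_force: [0.5, -5.3, 5.5]
finger_gap: -0.0002
grip_force: 0.0
```

Run:
```python
from workcell import status, vision
import cv2,numpy as np
print(np.round(status.get_state()["tcp_pos"],4),np.round(status.get_state()["wrist_force"],2),np.round(status.get_state()["joint_pos"],2))
a=vision.read_camera("side")["image"][140:290,280:430];b=vision.read_camera("scene")["image"][130:280,300:430]
cv2.imwrite("pics/p3.png",cv2.resize(np.hstack([b,a]),None,fx=2.8,fy=2.8,interpolation=cv2.INTER_NEAREST))
```

```text
[ 0.5078 -0.1011  0.0913] [ 0.52 -5.26  5.48] [-0.35  0.29 -0.36  0.91 -0.    2.57]
```

View pics/p3.png

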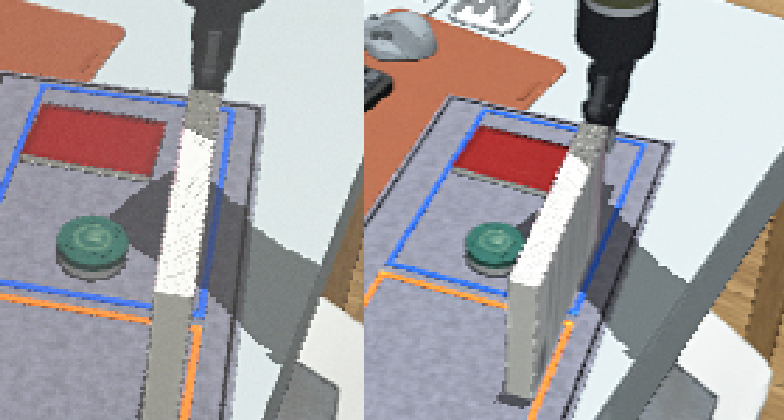

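The force reading of -5 N in y and +5 N in z suggests the knuckles are brushing the book's end. The book still stands. I'll back off 12 mm along -y.

Call:
apply_moves --moves '[0.1,-0.47,0,0,0,0,0.1,-0.47,0,0,0,0,0.1,-0.47,0,0,0,0,0.1,-0.47,0,0,0,0]'

```text
clock: 2.37
tcp_pos: [0.5071, -0.1097, 0.0899]
orientation: [-0.0, 0.994, 0.108, -0.001]
wrist_force: [-1.5, -0.1, 0.6]
finger_gap: -0.0
grip_force: 0.0
```

```bash
cat > m.py <<'E'
# book top & position from live pictures
from b import *
from workcell import status,vision
def report():
    s=status.get_state();p=s["tcp_pos"];print("t",round(s["clock"],2),"tcp",np.round(p,4),"bay",np.round(bay([p])*1000,1),"F",np.round(s["wrist_force"],2))
def endfoot():
    for n in("scene","side"):
        v=vision.read_camera(n);cv2.imwrite(f"pics/last_{n}.png",v["image"])
        g=cv2.cvtColor(v["image"],cv2.COLOR_BGR2HSV);
        m=cv2.inRange(g,np.array((0,0,225)),np.array((180,25,255)))
        # restrict to where the book's top can be
        poly=pix(v,np.c_[world([(-.125,-.3),(-.03,-.3),(-.03,.16),(-.125,.16)]),[.145]*4]);r=np.zeros_like(m);cv2.fillPoly(r,[poly.astype(int)],255);m&=r
        k,l,st,c=cv2.connectedComponentsWithStats(m)
        for i in range(1,k):
            if st[i,4]>60:
                ys,xs=np.nonzero(l==i);B=bay(cast(v,np.c_[xs,ys],.145))*1000
                q=cv2.minAreaRect(B.astype(np.float32));print(n,st[i,4],np.round(cv2.boxPoints(q)).tolist(),"x",np.round(np.percentile(B[:,0],[2,98])),"y",np.round(np.percentile(B[:,1],[1,99])))
E
python3 -c "
from m import *
report();endfoot()"
```

```text
t 2.37 tcp [ 0.5071 -0.1097  0.0899] bay [[ -77.5 -321.9]] F [-1.48 -0.07  0.62]
scene 176 [[-66.0, -259.0], [-65.0, -303.0], [-28.0, -302.0], [-28.0, -259.0]] x [-65. -28.] y [-302. -260.]
scene 154 [[-125.0, -302.0], [-94.0, -303.0], [-93.0, -259.0], [-124.0, -258.0]] x [-124.  -95.] y [-302. -259.]
scene 733 [[-93.0, -37.0], [-89.0, -226.0], [-64.0, -225.0], [-67.0, -36.0]] x [-91. -67.] y [-219.  -38.]
side 93 [[-66.0, -269.0], [-65.0, -305.0], [-27.0, -304.0], [-28.0, -268.0]] x [-63. -27.] y [-304. -269.]
side 84 [[-125.0, -269.0], [-125.0, -305.0], [-96.0, -305.0], [-96.0, -269.0]] x [-124.  -97.] y [-304. -269.]
side 504 [[-91.0, -39.0], [-87.0, -225.0], [-62.0, -224.0], [-66.0, -38.0]] x [-89. -65.] y [-219.  -39.]
```

The wider knuckles touched the book top at tcp y≈-311. I'll tilt the tool about 26° so the fingertips lead, and lower it so the push is near mid-height.

Call:
apply_moves --moves '[0,0,-0.2,0.11,0.024,0,0,0,-0.4,0.22,0.048,0,0,0,-0.6,0.33,0.072,0,0,0,-0.8,0.44,0.097,0,0,0,-1.0,0.44,0.097,0,0,0,-1.0,0.44,0.097,0,0,0,-1.0,0.44,0.097,0]'

```text
clock: 3.05
tcp_pos: [0.5071, -0.1092, 0.0649]
orientation: [-0.222, 0.969, 0.106, -0.025]
wrist_force: [0.2, -0.2, 0.3]
finger_gap: -0.0
grip_force: 0.0
```

```bash
python3 -c "
from m import *
report();print(status.get_state()['orientation'],status.get_state()['joint_pos'])"
```

```text
t 3.05 tcp [ 0.5071 -0.1092  0.0649] bay [[ -77.4 -321.4]] F [ 0.2  -0.21  0.27]
[-0.2215946   0.96909996  0.10550062 -0.0247127 ] [-0.54880988  0.5466474  -0.13520377  1.21259289  0.31792281  2.32357676]
```

Call:
apply_moves --moves '[-0.07,0.31,0,0,0,0,-0.14,0.63,0,0,0,0,-0.19,0.86,0,0,0,0,-0.22,1.02,0,0,0,0,-0.25,1.13,0,0,0,0,-0.27,1.25,0,0,0,0,-0.3,1.37,0,0,0,0,-0.33,1.49,0,0,0,0,-0.35,1.6,0,0,0,0,-0.38,1.72,0,0,0,0,-0.38,1.72,0,0,0,0,-0.38,1.72,0,0,0,0]'

```text
clock: 4.05
tcp_pos: [0.4989, -0.0675, 0.0658]
orientation: [-0.221, 0.969, 0.105, -0.023]
wrist_force: [1.8, -4.3, 2.8]
finger_gap: -0.0
grip_force: 0.0
```

```bash
python3 -c "
from m import *
report();endfoot()"
```

```text
t 4.05 tcp [ 0.4989 -0.0675  0.0658] bay [[ -76.3 -278.9]] F [ 1.81 -4.31  2.76]
scene 159 [[-61.0, -259.0], [-60.0, -303.0], [-27.0, -302.0], [-28.0, -258.0]] x [-60. -28.] y [-302. -260.]
scene 139 [[-124.0, -303.0], [-97.0, -303.0], [-97.0, -259.0], [-124.0, -259.0]] x [-124.  -97.] y [-302. -259.]
scene 869 [[-92.0, -26.0], [-88.0, -252.0], [-63.0, -252.0], [-67.0, -25.0]] x [-90. -66.] y [-247.  -28.]
side 87 [[-60.0, -269.0], [-60.0, -304.0], [-27.0, -304.0], [-28.0, -268.0]] x [-58. -27.] y [-304. -269.]
side 75 [[-125.0, -269.0], [-124.0, -305.0], [-99.0, -304.0], [-99.0, -268.0]] x [-124. -100.] y [-304. -269.]
side 611 [[-91.0, -28.0], [-87.0, -254.0], [-61.0, -253.0], [-65.0, -28.0]] x [-89. -64.] y [-251.  -29.]
```

Sliding works, with about 5 N of push and 11 mm moved so far. I'll continue 72 mm.

Call:
apply_moves --moves '[-0.03,0.16,0,0,0,0,-0.07,0.31,0,0,0,0,-0.1,0.47,0,0,0,0,-0.14,0.63,0,0,0,0,-0.17,0.78,0,0,0,0,-0.21,0.94,0,0,0,0,-0.24,1.09,0,0,0,0,-0.27,1.25,0,0,0,0,-0.31,1.41,0,0,0,0,-0.34,1.56,0,0,0,0,-0.38,1.72,0,0,0,0,-0.41,1.88,0,0,0,0,-0.45,2.03,0,0,0,0,-0.48,2.19,0,0,0,0,-0.52,2.34,0,0,0,0,-0.55,2.5,0,0,0,0,-0.58,2.66,0,0,0,0,-0.62,2.81,0,0,0,0,-0.62,2.81,0,0,0,0]'

```text
clock: 5.73
tcp_pos: [0.4825, 0.0036, 0.0654]
orientation: [-0.222, 0.969, 0.106, -0.024]
wrist_force: [0.1, -2.1, 1.6]
finger_gap: 0.0004
grip_force: 0.0
```

```bash
python3 -c "
from m import *
report();endfoot()"
```

```text
t 5.73 tcp [0.4825 0.0036 0.0654] bay [[ -77.1 -205.9]] F [ 0.11 -2.14  1.64]
scene 133 [[-64.0, -259.0], [-64.0, -302.0], [-28.0, -302.0], [-28.0, -259.0]] x [-63. -28.] y [-301. -260.]
scene 127 [[-126.0, -260.0], [-123.0, -301.0], [-90.0, -299.0], [-92.0, -258.0]] x [-124.  -92.] y [-301. -260.]
scene 1081 [[-90.0, 47.0], [-89.0, -179.0], [-64.0, -179.0], [-65.0, 47.0]] x [-89. -65.] y [-176.   45.]
side 88 [[-125.0, -269.0], [-125.0, -305.0], [-89.0, -304.0], [-90.0, -268.0]] x [-124.  -90.] y [-304. -269.]
side 723 [[-89.0, 45.0], [-88.0, -183.0], [-62.0, -183.0], [-63.0, 45.0]] x [-88. -64.] y [-178.   44.]
```

Book is square, at x≈-77 with its centre at y≈-72. It needs about 71 mm more.

Call:
apply_moves --moves '[-0.03,0.16,0,0,0,0,-0.07,0.31,0,0,0,0,-0.1,0.47,0,0,0,0,-0.14,0.63,0,0,0,0,-0.17,0.78,0,0,0,0,-0.21,0.94,0,0,0,0,-0.24,1.09,0,0,0,0,-0.27,1.25,0,0,0,0,-0.31,1.41,0,0,0,0,-0.34,1.56,0,0,0,0,-0.38,1.72,0,0,0,0,-0.41,1.88,0,0,0,0,-0.45,2.03,0,0,0,0,-0.48,2.19,0,0,0,0,-0.52,2.34,0,0,0,0,-0.55,2.5,0,0,0,0,-0.58,2.64,0,0,0,0,-0.6,2.75,0,0,0,0,-0.6,2.75,0,0,0,0,-0.6,2.75,0,0,0,0]'

```text
clock: 7.5
tcp_pos: [0.4672, 0.0729, 0.0654]
orientation: [-0.223, 0.969, 0.106, -0.024]
wrist_force: [0.2, -0.2, -1.0]
finger_gap: 0.0003
grip_force: 0.0
```

```bash
python3 -c "
from m import *
report();endfoot()"
```

```text
t 7.5 tcp [0.4672 0.0729 0.0654] bay [[ -77.2 -135. ]] F [ 0.19 -0.19 -0.97]
scene 1394 [[-91.0, 117.0], [-89.0, -108.0], [-63.0, -108.0], [-66.0, 117.0]] x [-89. -66.] y [-105.  116.]
side 75 [[-125.0, -269.0], [-124.0, -305.0], [-99.0, -304.0], [-99.0, -268.0]] x [-124. -100.] y [-304. -269.]
side 868 [[-90.0, 116.0], [-87.0, -113.0], [-62.0, -113.0], [-65.0, 116.0]] x [-88. -65.] y [-107.  114.]
```

View pics/last_scene.png

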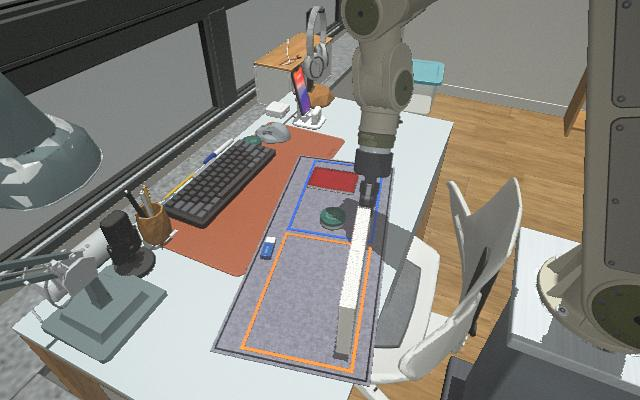

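The book stands in front of the orange bay, its +y end at y≈117 mm and its centre at about 0, x≈-77. I'll retreat, rise and swing round to the near side.

Call:
apply_moves --moves '[0.1,-0.5,0,0,0,0,0.21,-1,0,0,0,0,0.21,-1,1.2,0,0,0,0.21,-1,2.6,0,0,0,0.21,-1,4,-0.1,-0.022,0,0.21,-1,5.4,-0.2,-0.044,0,0.1,-0.5,6.5,-0.3,-0.066,0,0,0,7,-0.4,-0.088,0,-0.8,1.2,7,-0.44,-0.097,0,-1.6,2.4,7,-0.44,-0.097,0,-2.4,3.6,7,-0.44,-0.097,0,-3,4.5,7,-0.44,-0.097,0,-3.22,4.82,7,-0.44,-0.097,0,-3.22,4.82,7,-0.44,-0.097,0,-3.22,4.82,7,-0.44,-0.097,0]'

```text
clock: 8.85
tcp_pos: [0.3913, 0.1776, 0.2405]
orientation: [-0.005, 0.993, 0.116, -0.0]
wrist_force: [0.1, -0.3, 0.3]
finger_gap: 0.0004
grip_force: 0.0
```

```bash
python3 -c "
from m import *
report();endfoot();print(status.get_state()['orientation'])"
```

```text
t 8.85 tcp [0.3913 0.1776 0.2405] bay [[-128.8  -16.5]] F [ 0.11 -0.28  0.28]
scene 422 [[-114.0, -259.0], [-114.0, -303.0], [-28.0, -302.0], [-28.0, -258.0]] x [-112.  -29.] y [-302. -259.]
scene 966 [[-92.0, 117.0], [-89.0, -113.0], [-63.0, -113.0], [-66.0, 117.0]] x [-89. -65.] y [-111.  116.]
side 63 [[-125.0, -269.0], [-124.0, -305.0], [-103.0, -304.0], [-104.0, -269.0]] x [-125. -104.] y [-304. -269.]
side 574 [[-90.0, 116.0], [-87.0, -115.0], [-62.0, -115.0], [-65.0, 116.0]] x [-88. -64.] y [-113.  115.]
[-5.47449442e-03  9.93284575e-01  1.15565620e-01 -6.08636706e-04]
```

Call:
apply_moves --moves '[0,0,0,0,0,0,0,0,-0.5,0,0,0,0,0,-1.5,0,0,0,0,0,-2.5,0,0,0,0,0,-3.5,0,0,0,0,0,-4.2,0,0,0,0,0,-4.5,0,0,0,0,0,-4.5,0,0,0,0,0,-4.5,0,0,0]'

```text
clock: 9.7
tcp_pos: [0.3909, 0.178, 0.1281]
orientation: [-0.006, 0.993, 0.116, -0.001]
wrist_force: [0.7, -0.8, -0.3]
finger_gap: -0.0002
grip_force: 0.0
```

```bash
python3 -c "
from m import *
report();endfoot()"
```

```text
t 9.7 tcp [0.3909 0.178  0.1281] bay [[-129.1  -15.9]] F [ 0.71 -0.75 -0.25]
scene 277 [[-85.0, -259.0], [-85.0, -303.0], [-28.0, -302.0], [-28.0, -258.0]] x [-84. -29.] y [-302. -259.]
scene 1065 [[-92.0, 117.0], [-89.0, -113.0], [-63.0, -113.0], [-66.0, 117.0]] x [-89. -65.] y [-110.  116.]
side 599 [[-90.0, 116.0], [-87.0, -114.0], [-62.0, -114.0], [-65.0, 116.0]] x [-88. -64.] y [-106.  115.]
```

Call:
apply_moves --moves '[-0.07,0.3,0,0,0,0,-0.14,0.63,0,0,0,0,0.17,0.7,0,0,0,0,0.49,0.77,0,0,0,0,0.64,0.8,0,0,0,0,0.8,0.84,0,0,0,0,0.95,0.87,0,0,0,0,1.11,0.91,0,0,0,0,1.27,0.94,0,0,0,0,1.42,0.97,0,0,0,0,1.58,1.01,0,0,0,0,1.74,1.04,0,0,0,0,1.89,1.08,0,0,0,0,2.05,1.11,0,0,0,0,2.21,1.15,0,0,0,0,2.21,1.15,0,0,0,0,2.21,1.15,0,0,0,0]'

```text
clock: 11.22
tcp_pos: [0.4478, 0.1993, 0.1277]
orientation: [-0.009, 0.992, 0.122, -0.001]
wrist_force: [0.8, 0.8, 0.2]
finger_gap: 0.0001
grip_force: 0.0
```

```bash
python3 -c "
from m import *
report()
for n in('scene','side'):cv2.imwrite(f'pics/t_{n}.png',vision.read_camera(n)['image'])"
```

```text
t 11.22 tcp [0.4478 0.1993 0.1277] bay [[-69.   -7.3]] F [0.8  0.8  0.17]
```

View pics/t_scene.png

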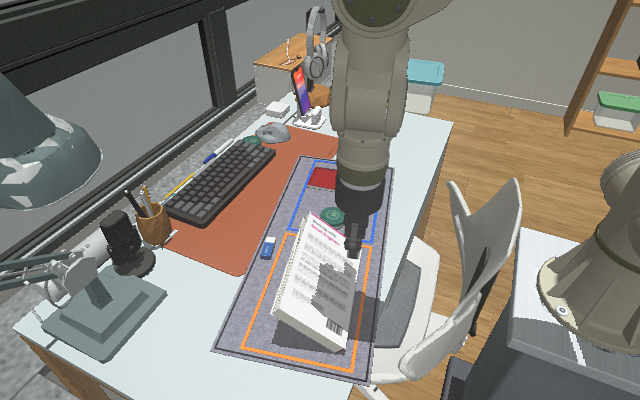

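The picture caught the book mid-fall, toppling away from the robot. I'll lift the arm clear.

Call:
apply_moves --moves '[-0.5,0,0,0,0,0,-1,0,0.5,0,0,0,-1.5,0,1.5,0,0,0,-1.5,0,2.5,0,0,0,-1.5,0,3.5,0,0,0,-1.5,0,4.5,0,0,0,-1.5,0,4.5,0,0,0,-1.5,0,4.5,0,0,0,-1.5,0,4.5,0,0,0,-1.5,0,4.5,0,0,0]'

```text
clock: 12.15
tcp_pos: [0.4106, 0.1942, 0.2391]
orientation: [-0.011, 0.992, 0.125, -0.003]
wrist_force: [0.7, -0.5, -0.6]
finger_gap: -0.0004
grip_force: 0.0
```

```bash
python3 -c "
from m import *
report()
a=[vision.read_camera(n)['image'][190:390,200:400] for n in('scene','side')];cv2.imwrite('pics/f.png',cv2.resize(np.hstack(a),None,fx=2,fy=2,interpolation=cv2.INTER_NEAREST))"
```

```text
t 12.15 tcp [0.4106 0.1942 0.2391] bay [[-106.4   -4.4]] F [ 0.66 -0.53 -0.56]
```

View pics/f.png

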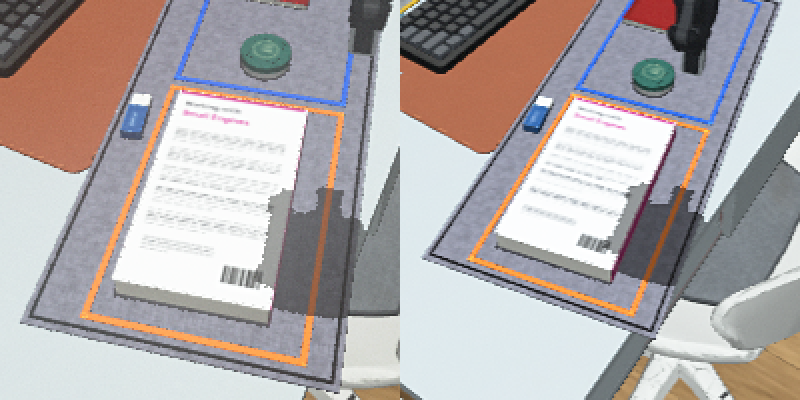

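The book lies flat. Its top corners in the left crop are (180,92), (308,110), (270,310) and (113,283). I'll check the margins.

```bash
python3 -c "
from m import *
for n,p in(('scene',[(180,92),(308,110),(270,310),(113,283)]),('side',[(570,98),(674,124),(612,270),(496,240)])):
    v=vision.read_camera(n);p=np.array(p,float);p[:,0]-=400*(n=='side')
    print(np.round(bay(cast(v,p/2+[199.75,189.75],.029))*1000))"
```

```text
[[  79. -112.]
 [ -63. -116.]
 [ -64.  117.]
 [  74.  122.]]
[[  87. -112.]
 [ -58. -116.]
 [ -64.  115.]
 [  71.  125.]]
```

All corners are inside, with at least 16 mm to spare. Handing in.

```bash
python3 -c "
from workcell import job
print(job.hand_in())"
```

```text
the job is handed in; nothing more can be done
None
```

The paperback was slid along while standing, then toppled away from the robot; it lies flat in the orange bay with all corners at least 16 mm inside the outline, the notebook, tin and eraser were not touched, and the job is handed in (no verdict was returned).

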